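Bolt the sample case shut

ROBOT

A 6-joint arm with a two-finger parallel gripper is mounted at the origin on a cart in front of the work surface, level with it; the furniture and walls round the work are solid. World frame = base frame: x ahead of the robot, y to its left, z up, the work surface at z = 0. Lengths are in m, angles in rad, forces in N, time in s.
With the tool pointing down it reaches from about 0.35 to 1 m from the base axis. Payload 7.1 kg.
Tool frame: the origin (TCP) lies between the finger pads; the fingertips stand 17 mm ahead of it and the grasp point (between the pads) lies 2 mm behind it; z points along the fingers, y is the line along which they close (so a half turn about z gives the same grasp; the last joint's range is limited). The gripper opens to 85 mm and grips with 20 to 120 N. Pads are 22 mm wide; open, the fingers measure 114 mm over their backs; the gripper's body (76 mm by 85 mm) begins 54 mm behind the grasp point. The pads swing forward as they close: fully open they stand 13 mm farther back than shut.
Start: joints at [-1.364, 0.423, 1.63, -0, 1.089, -0.019], TCP at [0.14, -0.609, 0.248] pointing down, gripper open.
Joint ranges: [-3, 3], [-0.9, 2.11], [0.09, 2.58], [-1.31, 4.45], [0.11, 2.69], [-2.54, 2.54]. Speed limits (rad/s): [2.39, 2.39, 3.01, 3.14, 3.14, 3.14].

INTERFACE

Orientations are given as a rotation vector (axis times angle).
In Python, from cell import readout, snapshot, camera_info, order gives the robot as it stands.
- The arm moves only by the shell command python3 -m handwheel 'ROWS' [FORCE]. ROWS is JSON, one flat list of numbers, 7 for each row, row after row: the turn, a rotation vector about the world's x, y, z scaled (see below), then the shift along the world's x, y, z scaled (see below), then the opening, from 0 (shut) to 1 (fully open). In form: [rx, ry, rz, x, y, z, fingers, rx, ry, rz, x, y, z, fingers, ...]. A call has 1 to 12 rows; each row is the pose to reach, as a shift and turn from the pose commanded when the call began; what a row does not reach only later rows make up. The controller multiplies each number of a shift by 0.15 m and each number of a turn by 90 degrees. A row lasts 1/8 s, in which the tool goes at most 62.5 mm and 10.7 degrees, less where a joint would pass 70% of its speed; a pose out of reach is approached as far as the arm can. A call with a number of a shift or a turn outside -1 to 1 is refused whole. A call with a gripper value outside its range is refused whole. The fingers move at their own pace and stop on an object; FORCE is the grip in N (left out, the last holds). Time passes only in rows, so rows that repeat a pose let the fingers close. It gives the time, the measured TCP pose, the force, the opening and the grip force at its end, in the units of the state.
- readout.get_state(): the state, without advancing time (a new reading comes with each control period).
- snapshot(name): name is "scene" or "top"; returns (picture, depth): 384x512x3 uint8, red, green, blue; 384x512 float32, m along the optical axis (not along the pixel's ray), 0 where there is no reading.
- camera_info(name): a dict with "intrinsics" (3x3 intrinsics, pixels), "extrinsics" (4x4, takes a point from camera to world coordinates). Camera axes: x right, y down, z forward; pixel columns grow to the right and rows downward; lengths in m; the calibration is good to about 2 mm. A picture is of the moment at which its call begins. camera_info takes no time and is no camera call.
- order.sign_off(): hands the job in; it is judged then, once.
The state is a dict: "clock": time; "q": joint angles; "joint_velocities": joint speeds; "tau": joint torques, N m; "eef_pos": TCP position; "ee_rot": TCP orientation; "force": force on the tool from outside, world axes, zero at the start; "moment": the same for the moment, N m; "width": finger opening in m; "finger_force": force on a finger pad.
Only numpy, scipy, OpenCV 4.12 (cv2) and the standard library are available. Lean on these libraries where they do the work, as an engineer would, in place of code of your own. Each camera call takes 0.05 s, during which the arm holds its last target. There are 200 camera calls.

TASK

Bolt the blue sample transport case: hold the sprung yellow safety bar down with one fingertip and, keeping it down all the way, push the black bolt grip with the other fingertip until the bolt is fully home in its keeper. Then let the bar spring back up so that it locks the bolt, and leave the three things standing round the case where they are; grasp or lift nothing.

Things in the scene. Friction and masses are not known exactly. Their poses are not given: they have to be found in the camera images.
- case: blue transport case with aluminium lid, fixed, 160 x 240 x 70 mm (its x, y, z); origin at the centre of its underside, z up. On the lid, side by side along the case's y: the safety bar (on the -x side, towards the robot) and the bolt (+x side); the keeper is near the +y end. All but the grip and the bar is lower than 92 mm above the case's underside.
- safety_bar: yellow ribbed bar, 32 mm wide (case x), 120 mm long (case y), 9 mm thick, moving straight down. Origin at the centre of its top face, axes as the case: when up, at x -35, y -32, z 104 mm in the case's frame. Springs push it up: 2.3 N at first, 4.5 N at 5 mm, 6.8 N fully down (10 mm, hard stop). A fingertip can slip along it while keeping it down.
- bolt_grip: upright black grip on the bolt, 32 mm wide (case x), 14 mm thick (case y), standing free from 92 to 122 mm above the case's underside. Origin at the centre of its top face, axes as the case: at x 22, y -35, z 122 mm in the case's frame when drawn back. It slides with the bolt to +y of the case; the space over the bolt behind it (-y side) is free.
- bolt_home (a point): fixed point on the case where the origin of the grip stands when the bolt is fully home: x 22, y 13, z 122 mm in the case's frame
- bolt (a joint): travel of the bolt, m: 0 to 0.0015 drawn back (start), 0.048 home in the keeper (stop). Friction about 2.5 N; stays where left. A tooth under the safety bar stands in a comb on the bolt (gaps every 16 mm, 3 mm play each way) and blocks it unless the bar is at least 6 mm down; if let go on the way, it drops into the next gap and blocks again.
- catch (a joint): how far the safety bar is pressed down, m: 0 up, 0.010 fully down. It springs back fully only when the bolt stands at a gap, as when fully home (within 3 mm).
- bottle_iodine: brown dropper bottle, black cap, 32 x 32 x 93 mm, loose, beside the case; origin at the centre of its underside; not to be moved
- bottle_oil: small pale bottle, 26 x 26 x 67 mm, loose, beside the case; origin at the centre of its underside; not to be moved
- petri: closed petri dish, pink filling, 60 x 60 x 15 mm, loose, in front of the case; origin at the centre of its underside; not to be moved
- microscope_1: microscope of the room, fixed, black and white, under 0.45 m tall, on the bench to the right of the case (all of it within x 0.5 to 0.88, y -0.34 to -0.1 m of the room); origin on the bench below it; keep the arm clear of it on the way in

How it is judged:
By the outcome, as a careful person would: the job done as asked, in the order asked, and still so for the second after the job is handed in, with the robot touching nothing.
It also fails if it takes over 42 s, if anything falls off the work surface, if the arm or the gripper's body presses on something with over 40 N, if the wrist force passes 120 N, or if a joint passes its speed limit or range.

## Working session

There is one attempt and no reset: what is moved stays moved. The work goes in short steps, Python scripts to look and compute and a shell command to move; the robot and the scene stay as the last step left them, time stands still between calls to the robot, and variables do not carry over. Pictures are saved under pics/ and viewed, at most 10 in all, crops included, and the job is handed in when it is done.

```bash
ls; mkdir -p pics; python3 - <<'E'
from cell import readout, snapshot, camera_info
import cv2,numpy as np
print(readout.get_state())
for n in("scene","top"):
    p,d=snapshot(n); cv2.imwrite(f"pics/{n}0.png",p[:,:,::-1]); np.savez(f"{n}0.npz",p=p,d=d)
    print(camera_info(n))
E
```

```text
pics
{'clock': 0.0, 'q': array([-1.36400186e+00,  4.23819431e-01,  1.63072056e+00,  3.45694401e-05,
        1.08860851e+00, -1.90184050e-02]), 'joint_velocities': array([-0.00080033, -0.00169821, -0.00249215,  0.0009011 , -0.00061356,
       -0.00101211]), 'tau': array([-1.86781283e-03, -5.57383418e+01, -2.81741685e+01,  7.17793569e-05,
        7.40540097e-03, -2.85626840e-05]), 'eef_pos': array([ 0.13984838, -0.60860033,  0.24754704]), 'ee_rot': array([-3.12005047e+00, -3.53752992e-01,  1.81149635e-04]), 'force': array([-0.17013586, -0.5137876 ,  0.24119688]), 'moment': array([ 0.06212626, -0.02445614,  0.00997298]), 'finger_force': 0.0, 'width': 0.08545340395490705}
{'intrinsics': array([[474.10607087,   0.        , 258.51042749],
       [  0.        , 474.10607087, 191.74775448],
       [  0.        ,   0.        ,   1.        ]]), 'extrinsics': array([[-0.75321882, -0.45991467,  0.47025514, -0.06302166],
       [-0.65772941,  0.53456486, -0.53069052,  0.74729524],
       [-0.00730952, -0.70902673, -0.70514372,  0.97279132],
       [ 0.        ,  0.        ,  0.        ,  1.        ]])}
{'intrinsics': array([[437.75367272,   0.        , 260.70790931],
       [  0.        , 437.75367272, 197.55258238],
       [  0.        ,   0.        ,   1.        ]]), 'extrinsics': array([[ 0.00838003, -0.98345584,  0.18095412,  0.2640996 ],
       [-0.99994344, -0.00942666, -0.00492473,  0.10217437],
       [ 0.00654904, -0.18090261, -0.98347921,  1.41835392],
       [ 0.        ,  0.        ,  0.        ,  1.        ]])}
```

View pics/scene0.png

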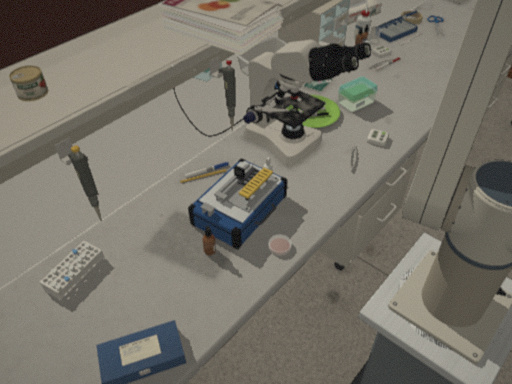

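View pics/top0.png

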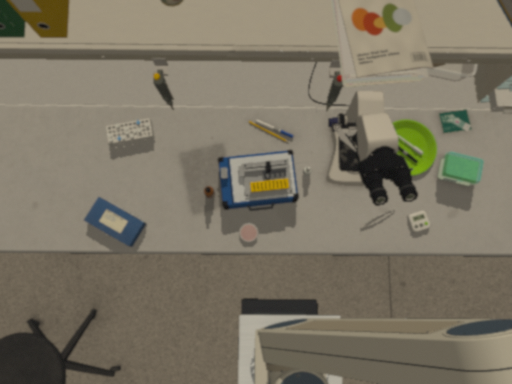

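The scene view shows the case at about (240,198), the yellow bar at (257,182) and the grip at about (240,172). In the top view the case is at (258,180), the bar at (268,185), the iodine bottle at (209,192), the oil bottle at (307,170) and the dish at (248,232).

```bash
cat > h.py <<'E'
import numpy as np,cv2
from cell import camera_info
def cloud(n,d):
    c=camera_info(n);K=c["intrinsics"];T=c["extrinsics"]
    v,u=np.indices(d.shape)
    P=np.stack([(u-K[0,2])/K[0,0]*d,(v-K[1,2])/K[1,1]*d,d],-1)@T[:3,:3].T+T[:3,3]
    P[d==0]=np.nan
    return P
def proj(n,X):
    c=camera_info(n);K=c["intrinsics"];T=np.linalg.inv(c["extrinsics"])
    q=(np.atleast_2d(X)@T[:3,:3].T+T[:3,3])@K.T
    return q[:,:2]/q[:,2:]
E
python3 - <<'E'
from h import *
for n in("scene","top"):
    z=np.load(n+"0.npz");p,d=z["p"],z["d"];P=cloud(n,d)
    hsv=cv2.cvtColor(p,cv2.COLOR_RGB2HSV)
    reg=(P[...,0]>.35)&(P[...,0]<.75)&(P[...,1]>-.15)&(P[...,1]<.35)
    def rect(m,name):
        k,l,s,c=cv2.connectedComponentsWithStats(m.astype(np.uint8))
        for i in range(1,k):
            if s[i,4]>25:
                Q=P[l==i];r=cv2.minAreaRect((Q[:,:2]*1000).astype(np.float32))
                print(n,name,s[i,4],c[i].round(1),"mean",Q.mean(0).round(4),"medz",np.median(Q[:,2]).round(4),"rect",np.round(r[0],1),np.round(r[1],1),round(r[2],2))
    rect(reg&(hsv[...,0]>15)&(hsv[...,0]<35)&(hsv[...,1]>140)&(hsv[...,2]>120)&(P[...,2]>.07),"yellow")
    rect(reg&(P[...,2]>.055),"case")
    rect(reg&(P[...,2]>.11)&(P[...,2]<.135),"grip")
    rect(reg&(P[...,2]>.008)&(P[...,2]<.055),"low")
    a=p[120:245,180:310] if n=="top" else p[150:260,175:305]
    cv2.imwrite(f"pics/{n}0c.png",cv2.resize(a,None,fx=5,fy=5,interpolation=cv2.INTER_CUBIC)[:600,:,::-1])
E
```

```text
scene yellow 341 [255.3 182.4] mean [0.5454 0.0728 0.1052] medz 0.1053 rect [545.2  69.8] [ 42.9 117.2] 15.7
scene case 348 [265.7 116. ] mean [ 0.6902 -0.1376  0.1358] medz 0.1458 rect [ 666.6 -138. ] [168.4  35.3] 4.77
scene case 4037 [237.6 196.2] mean [0.5654 0.1212 0.0782] medz 0.0731 rect [580.4 104.9] [170.  245.4] 7.01
scene case 123 [207.9 234.7] mean [0.5347 0.2633 0.0701] medz 0.0682 rect [533.9 263.6] [27.6 21.9] 46.29
scene grip 68 [252.4 115.3] mean [ 0.7396 -0.1339  0.117 ] medz 0.1169 rect [ 739.2 -131.8] [39.3 20.9] 76.95
scene grip 74 [238.7 169.4] mean [0.602  0.0758 0.1195] medz 0.1208 rect [604.1  74.3] [35.3 15.5] 4.67
scene low 572 [275.8 148.5] mean [ 0.65   -0.139   0.0318] medz 0.0331 rect [ 661.7 -134.8] [ 30.2 176.5] 89.86
scene low 45 [221.  164.5] mean [0.7413 0.0107 0.0128] medz 0.0124 rect [743.1  13.2] [53.2 12.4] 70.16
scene low 47 [268.  165.5] mean [ 0.6094 -0.0548  0.0412] medz 0.0409 rect [611.8 -55.6] [20.8 23.7] 40.5
scene low 1312 [236.7 224.8] mean [0.5257 0.1686 0.0338] medz 0.036 rect [530.8 141.4] [284.3 163.6] 53.95
scene low 371 [279.5 2
[... 638 characters left out ...]
 mean [0.6016 0.0751 0.1206] medz 0.1214 rect [601.7  74.5] [31.3 14.7] 8.48
top low 38 [285.8 133.6] mean [0.7417 0.0127 0.0125] medz 0.0121 rect [743.2  13.1] [46.6 11.9] 66.92
top low 355 [332.8 162. ] mean [ 0.6391 -0.1388  0.0362] medz 0.0416 rect [ 660.1 -134.6] [ 30.9 174.6] 89.95
top low 49 [306.2 171.4] mean [ 0.6067 -0.0521  0.0335] medz 0.0373 rect [610.2 -52.7] [26.  21.9] 44.44
top low 41 [209.6 194.1] mean [0.5272 0.2592 0.0402] medz 0.0456 rect [529.3 259.8] [15.9 30.2] 22.68
top low 258 [260.1 205. ] mean [0.4944 0.0968 0.034 ] medz 0.0372 rect [490.1  95.8] [ 20.6 239.7] 6.74
top low 274 [248. 232.] mean [0.4093 0.135  0.0151] medz 0.0152 rect [409.7 134.9] [57.6 57.7] 64.57
```

View pics/scene0c.png

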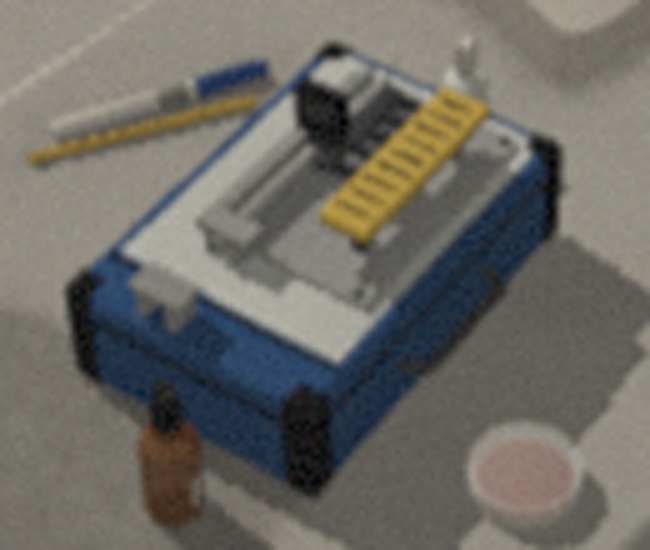

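View pics/top0c.png

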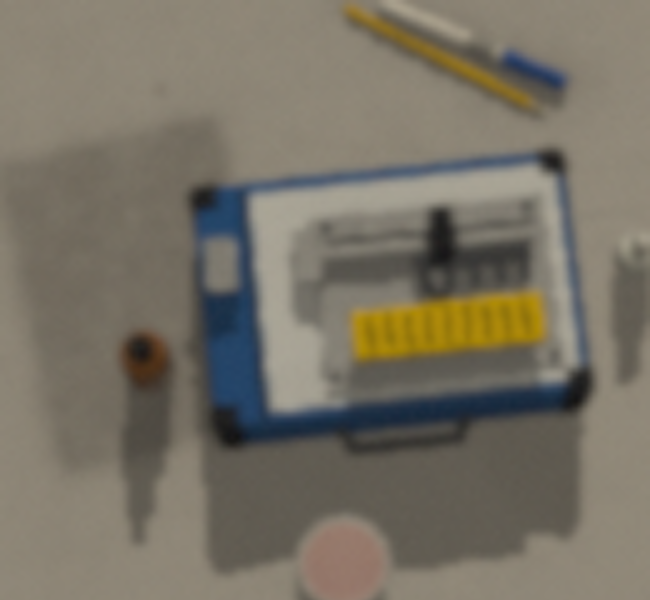

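Both views agree on the case: centre about (0.577, 0.106), yaw about +7°. The iodine, oil and dish positions are also known. I'll swing in at a small radius to stay clear of the microscope.

```bash
python3 -m handwheel '[0,0,0.02,0.03,0.3,0,0.5, 0,0,0.045,0.08,0.65,0,0.5, 0,0,0.067,0.13,1,0,0.5, 0,0,0.067,0.13,1,0,0.5]'
python3 -m handwheel '[0,0,0.06,0.1,0.3,0,0.5, 0,0,0.13,0.28,0.65,0,0.5, 0,0,0.2,0.47,1,0,0.5, 0,0,0.2,0.47,1,0,0.5]'
```

```text
clock: 0.6
eef_pos: [0.1593, -0.4554, 0.2477]
ee_rot: [-3.095, -0.52, 0.0]
force: [-0.2, -0.4, -0.5]
width: 0.0426
finger_force: 0.0
clock: 1.1
eef_pos: [0.2312, -0.307, 0.2483]
ee_rot: [-2.977, -1.004, -0.0]
force: [-0.3, -0.4, 1.3]
width: 0.0424
finger_force: 0.0
```

```bash
python3 -m handwheel '[0,0,0.1,0.2,0.28,0,0.5, 0,0,0.2,0.46,0.6,0,0.5, 0,0,0.3,0.73,0.91,0,0.5, 0,0,0.3,0.73,0.91,0,0.5]'
python3 -m handwheel '[0,0,0.1,0.1,0.33,0,0.5, 0,0,0.2,0.25,0.67,0,0.5, 0,0,0.28,0.4,1,0,0.5, 0,0,0.28,0.4,1,0,0.5]'
python3 -m handwheel '[0,0,0.05,0.2,0.15,0,0.5, 0,0,0.09,0.6,0.3,0,0.5, 0,0,0.09,0.8,0.45,0,0.5, 0,0,0.09,0.8,0.45,0,0.5]'
```

```text
clock: 1.6
eef_pos: [0.3426, -0.1711, 0.2487]
ee_rot: [2.658, 1.673, 0.002]
force: [-0.2, 0.4, -0.5]
width: 0.0428
finger_force: 0.0
clock: 2.1
eef_pos: [0.4015, -0.0217, 0.2485]
ee_rot: [2.234, 2.208, 0.001]
force: [0.1, -2.0, -0.1]
width: 0.0423
finger_force: 0.0
clock: 2.6
eef_pos: [0.5218, 0.0434, 0.2479]
ee_rot: [2.079, 2.355, 0.0]
force: [-0.7, -0.2, 0.1]
width: 0.0423
finger_force: 0.0
```

```bash
python3 -m handwheel '[0,0,0,0.2,0.02,0,0.5, 0,0,0,0.37,0.035,-0.2,0.5, 0,0,0,0.37,0.035,-0.5,0.5, 0,0,0,0.37,0.035,-0.65,0.5, 0,0,0,0.37,0.035,-0.65,0.5]'
python3 - <<'E'
from h import *
from cell import snapshot,readout
p,d=snapshot("scene");np.savez("scene1.npz",p=p,d=d)
a=p[90:210,190:330];cv2.imwrite("pics/s1.png",cv2.resize(a,None,fx=5,fy=5,interpolation=cv2.INTER_CUBIC)[:,:,::-1])
print(readout.get_state()["eef_pos"])
E
```

```text
clock: 3.22
eef_pos: [0.5729, 0.0476, 0.1489]
ee_rot: [-2.078, -2.352, 0.006]
force: [0.0, -0.5, 1.4]
width: 0.0426
finger_force: 0.0
[0.57415105 0.04809127 0.1504468 ]
```

View pics/s1.png

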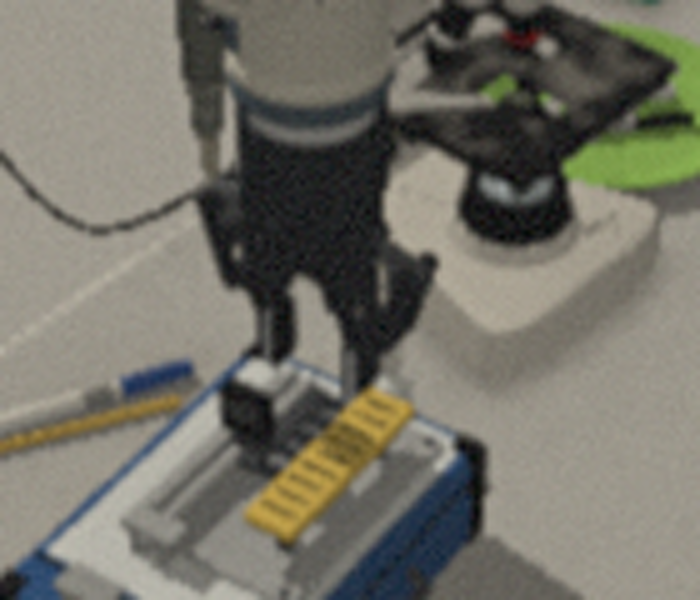

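Fingertip A is over the bar at crop (362,385) and fingertip B is behind the grip at (272,358). Next I measure both tips from depth.

```bash
python3 - <<'E'
from h import *
from cell import snapshot,readout
s=readout.get_state();print(s["eef_pos"],s["force"])
a=np.radians(7.1);R=np.array([[np.cos(a),-np.sin(a)],[np.sin(a),np.cos(a)]]);C=np.array([.577,.106])
print("tcp case mm",((s["eef_pos"][:2]-C)@R*1000).round(1))
for n in("scene","top"):
    p,d=snapshot(n);P=cloud(n,d)
    c=(P[...,:2]-C)@R*1000; z=P[...,2]*1000
    for lo in range(104,172,6):
        for nm,lo_x,hi_x in(("A",-75,-6),("B",-6,75)):
            m=(c[...,0]>lo_x)&(c[...,0]<hi_x)&(c[...,1]>-95)&(c[...,1]<-44)&(z>lo)&(z<lo+6)
            if m.sum()>3: print(n,nm,lo,m.sum(),"x",np.percentile(c[m][:,0],[3,97]).round(),"y",np.percentile(c[m][:,1],[3,97]).round())
E
```

```text
[0.57415105 0.04809127 0.1504468 ] [ 0.59008459 -0.13129114  1.01398897]
tcp case mm [-10.  -57.1]
scene A 104 100 x [-49. -21.] y [-90. -46.]
scene A 140 7 x [-39. -32.] y [-53. -46.]
scene B 140 12 x [11. 23.] y [-65. -46.]
scene A 146 12 x [-44. -33.] y [-61. -46.]
scene B 146 16 x [12. 25.] y [-68. -46.]
scene A 152 15 x [-43. -29.] y [-63. -45.]
scene B 152 12 x [12. 23.] y [-66. -46.]
scene A 158 15 x [-44. -29.] y [-62. -46.]
scene B 158 12 x [11. 21.] y [-67. -46.]
scene A 164 14 x [-45. -31.] y [-61. -45.]
scene B 164 16 x [12. 23.] y [-62. -45.]
scene A 170 9 x [-44. -30.] y [-54. -46.]
scene B 170 16 x [12. 19.] y [-68. -46.]
```

```bash
python3 -m handwheel '[0,0,0,0.015,0,-0.08,0.5, 0,0,0,0.015,0,-0.15,0.5, 0,0,0,0.015,0,-0.2,0.5, 0,0,0,0.015,0,-0.22,0.5, 0,0,0,0.015,0,-0.22,0.5, 0,0,0,0.015,0,-0.22,0.5]'
python3 -m handwheel '[0,0,0,0,0,-0.013,0.5, 0,0,0,0,0,-0.027,0.5, 0,0,0,0,0,-0.027,0.5]'
python3 -m handwheel '[0,0,0,0,0,-0.013,0.5, 0,0,0,0,0,-0.02,0.5, 0,0,0,0,0,-0.02,0.5]'
```

```text
clock: 4.12
eef_pos: [0.577, 0.0502, 0.118]
ee_rot: [-2.076, -2.358, 0.0]
force: [-2.0, -0.2, 2.7]
width: 0.0424
finger_force: 1.0
clock: 4.5
eef_pos: [0.5773, 0.0502, 0.1138]
ee_rot: [2.076, 2.358, 0.0]
force: [-2.4, 0.8, 4.0]
width: 0.0428
finger_force: 1.9
clock: 4.88
eef_pos: [0.5773, 0.0502, 0.1108]
ee_rot: [2.076, 2.358, 0.0]
force: [-2.4, 0.3, 4.9]
width: 0.0431
finger_force: 2.6
```

```bash
python3 -m handwheel '[0,0,0,0,0,-0.01,0.5, 0,0,0,0,0,-0.018,0.5, 0,0,0,0,0,-0.018,0.5, 0,0,0,0,0,-0.018,0.5]'
python3 - <<'E'
from h import *
from cell import snapshot,readout
s=readout.get_state();print(s["eef_pos"],s["force"])
a=np.radians(7.1);R=np.array([[np.cos(a),-np.sin(a)],[np.sin(a),np.cos(a)]]);C=np.array([.577,.106])
print("tcp case mm",((s["eef_pos"][:2]-C)@R*1000).round(1))
p,d=snapshot("scene");P=cloud("scene",d);hsv=cv2.cvtColor(p,cv2.COLOR_RGB2HSV)
c=(P[...,:2]-C)@R*1000
m=(hsv[...,0]>15)&(hsv[...,0]<35)&(hsv[...,1]>140)&(hsv[...,2]>120)&(abs(c[...,0]+35)<14)&(abs(c[...,1]+10)<30)
print("bar z",np.median(P[m][:,2]),m.sum())
E
```

```text
clock: 5.38
eef_pos: [0.5773, 0.0502, 0.1089]
ee_rot: [2.076, 2.358, 0.0]
force: [-3.8, 1.2, 12.8]
width: 0.0431
finger_force: 6.4
[0.57733795 0.05018863 0.10894405] [-3.79385953  1.19732378 12.7697458 ]
tcp case mm [ -6.6 -55.4]
bar z 0.09525849791008323 145
```

The bar is fully down, reading 95.3 mm against 105.2 mm when up. I ease off 0.5 mm and push along the case's +y.

```bash
python3 -m handwheel '[0,0,0,0,0,-0.002,0.5, 0,0,0,-0.005,0.04,-0.004,0.5, 0,0,0,-0.01,0.08,-0.004,0.5, 0,0,0,-0.015,0.12,-0.004,0.5, 0,0,0,-0.02,0.16,-0.004,0.5, 0,0,0,-0.025,0.2,-0.004,0.5, 0,0,0,-0.025,0.2,-0.004,0.5]'
```

```text
clock: 6.3
eef_pos: [0.5752, 0.0786, 0.1091]
ee_rot: [2.071, 2.356, 0.001]
force: [0.4, -9.0, 14.9]
width: 0.0426
finger_force: 7.4
```

```bash
python3 -m handwheel '[0,0,0,-0.005,0.04,0.004,0.5, 0,0,0,-0.01,0.08,0.004,0.5, 0,0,0,-0.014,0.11,0.004,0.5, 0,0,0,-0.015,0.12,0.004,0.5, 0,0,0,-0.015,0.12,0.004,0.5]'
python3 - <<'E'
from h import *
from cell import snapshot,readout
s=readout.get_state();print(s["eef_pos"],s["force"])
a=np.radians(7.1);R=np.array([[np.cos(a),-np.sin(a)],[np.sin(a),np.cos(a)]]);C=np.array([.577,.106])
print("tcp case mm",((s["eef_pos"][:2]-C)@R*1000).round(1))
p,d=snapshot("scene");P=cloud("scene",d)
c=(P[...,:2]-C)@R*1000;z=P[...,2]*1000
m=(c[...,0]>0)&(c[...,0]<45)&(c[...,1]>-50)&(c[...,1]<30)&(z>112)&(z<127)
print("grip?",m.sum(),np.percentile(c[m],[3,50,97],axis=0).round(1))
p=p[110:220,180:320];cv2.imwrite("pics/s2.png",cv2.resize(p,None,fx=5,fy=5,interpolation=cv2.INTER_CUBIC)[:,:,::-1])
E
```

```text
clock: 6.92
eef_pos: [0.5729, 0.0971, 0.1091]
ee_rot: [2.073, 2.356, 0.002]
force: [1.1, -6.9, 9.3]
width: 0.0423
finger_force: 5.0
[0.57293578 0.09707144 0.10911445] [ 1.10742946 -6.91699902  9.33780162]
tcp case mm [-5.1 -8.4]
grip? 101 [[  7.9 -15.7]
 [ 18.8  10.2]
 [ 35.6  18.3]]
```

View pics/s2.png

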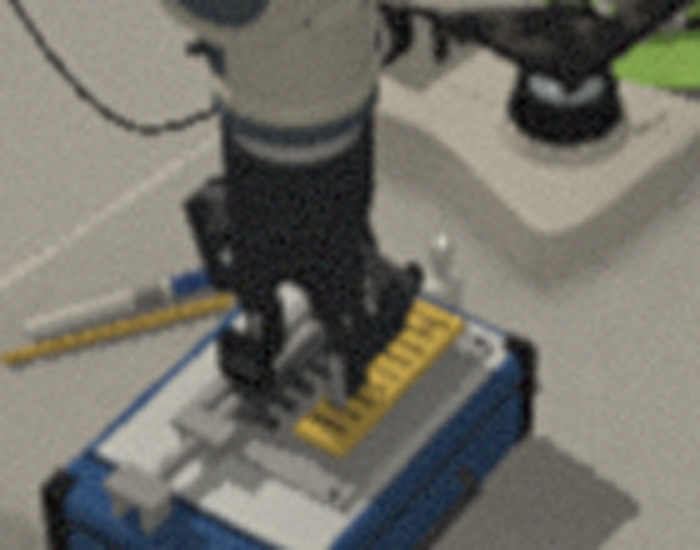

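The grip moves with the bar still down and is at crop (245,360). About 2–3 mm remain, so I push gently to the stop.

```bash
python3 -m handwheel '[0,0,0,-0.001,0.01,0,0.5, 0,0,0,-0.002,0.02,0,0.5, 0,0,0,-0.002,0.02,0,0.5]'
python3 -m handwheel '[0,0,0,0,0.007,0,0.5, 0,0,0,-0.001,0.013,0,0.5, 0,0,0,-0.001,0.013,0,0.5]'
```

```text
clock: 7.35
eef_pos: [0.5728, 0.0982, 0.1092]
ee_rot: [2.072, 2.354, -0.001]
force: [1.7, -17.9, 9.3]
width: 0.0428
finger_force: 10.4
clock: 7.72
eef_pos: [0.5728, 0.0983, 0.1091]
ee_rot: [2.072, 2.353, -0.003]
force: [2.2, -28.7, 9.1]
width: 0.0426
finger_force: 14.9
```

```bash
python3 -m handwheel '[0,0,0,0.001,-0.013,0,0.5, 0,0,0,0.002,-0.026,0,0.5, 0,0,0,0.002,-0.026,0,0.5]'
cat > g.py <<'E'
from h import *
from cell import snapshot
a=np.radians(7.1);R=np.array([[np.cos(a),-np.sin(a)],[np.sin(a),np.cos(a)]]);C=np.array([.577,.106])
def grip(n,p,d,ylo,yhi):
    P=cloud(n,d);c=(P[...,:2]-C)@R*1000;z=P[...,2]*1000
    hsv=cv2.cvtColor(p,cv2.COLOR_RGB2HSV)
    m=(c[...,0]>4)&(c[...,0]<40)&(c[...,1]>ylo)&(c[...,1]<yhi)&(z>98)&(z<126)
    t=m&(z>117)
    y=(hsv[...,0]>15)&(hsv[...,0]<35)&(hsv[...,1]>140)&(hsv[...,2]>120)&(abs(c[...,0]+35)<14)&(abs(c[...,1]+32)<65)
    print(n,m.sum(),"front y",np.percentile(c[m][:,1],[80,90,95,98]).round(1),"front face",np.median(c[m&(z<115)][:,1]).round(1),"top mean",t.sum(),c[t].mean(0).round(1),"bar z",np.median(z[y]).round(1))
E
python3 - <<'E'
from g import *
z=np.load("scene0.npz");grip("scene",z["p"],z["d"],-60,-20)
p,d=snapshot("scene");grip("scene",p,d,0,28)
E
```

```text
clock: 8.1
eef_pos: [0.5728, 0.098, 0.1091]
ee_rot: [2.075, 2.355, 0.003]
force: [2.4, -7.0, 9.6]
width: 0.0429
finger_force: 8.1
scene 105 front y [-29.4 -28.4 -27.7 -27.2] front face -30.1 top mean 49 [ 21.1 -33.9] bar z 105.3
scene 113 front y [18.3 19.  19.5 19.8] front face 16.5 top mean 55 [21.8 12.2] bar z 95.1
```

The grip has moved about 47 mm against a hard stop, so the bolt is home. I back off behind the grip with the bar held down, then lift.

```bash
python3 -m handwheel '[0,0,0,0.001,-0.01,0,0.5, 0,0,0,0.002,-0.02,0,0.5, 0,0,0,0.002,-0.02,0,0.5, 0,0,0,0.002,-0.02,0.03,0.5, 0,0,0,0.002,-0.02,0.07,0.5, 0,0,0,0.002,-0.02,0.12,0.5, 0,0,0,0.002,-0.02,0.25,0.5, 0,0,0,0.002,-0.02,0.5,0.5, 0,0,0,0.002,-0.02,0.5,0.5]'
python3 - <<'E'
from g import *
p,d=snapshot("scene");grip("scene",p,d,0,28)
E
```

```text
clock: 9.28
eef_pos: [0.5728, 0.0962, 0.1856]
ee_rot: [2.074, 2.355, 0.005]
force: [-0.8, -0.2, 0.8]
width: 0.0427
finger_force: 0.0
scene 108 front y [17.8 18.7 19.1 19.6] front face 16.6 top mean 51 [21.7 13.1] bar z 105.1
```

The bar is back up and the grip is at home. I retreat further and check the bystanders.

```bash
python3 -m handwheel '[0,0,0,-0.1,0,0.3,0.5, 0,0,0,-0.4,0,0.6,0.5, 0,0,0,-0.9,0,0.8,0.5, 0,0,0,-0.9,0,0.8,0.5, 0,0,0,-0.9,0,0.8,0.5]'
python3 - <<'E'
from g import *
p,d=snapshot("scene");grip("scene",p,d,0,28)
a=p[110:230,180:320];cv2.imwrite("pics/s3.png",cv2.resize(a,None,fx=5,fy=5,interpolation=cv2.INTER_CUBIC)[:,:,::-1])
P=cloud("scene",d);P0=cloud("scene",np.load("scene0.npz")["d"])
for n,x,y,h in(("iod",.532,.261,.05),("oil",.611,-.054,.04),("petri",.410,.134,.008)):
    for Q in(P0,P):
        m=(abs(Q[...,0]-x)<.04)&(abs(Q[...,1]-y)<.04)&(Q[...,2]>h)&(Q[...,2]<.1)
        if n=="oil": m&=(Q[...,1]<-.03)
        if n=="iod": m&=(Q[...,1]>.24)
        print(n,m.sum(),Q[m].mean(0).round(4))
E
```

```text
clock: 9.95
eef_pos: [0.4352, 0.096, 0.3028]
ee_rot: [-2.076, -2.358, 0.001]
force: [0.0, 0.6, -0.0]
width: 0.043
finger_force: 0.0
scene 113 front y [17.8 18.2 18.9 19.3] front face 16.6 top mean 54 [21.  13.4] bar z 105.1
iod 146 [0.534  0.2636 0.0674]
iod 149 [0.5339 0.2637 0.0669]
oil 49 [ 0.6104 -0.0543  0.0538]
oil 54 [ 0.611  -0.0545  0.0523]
petri 371 [0.4094 0.1345 0.0155]
petri 372 [0.4093 0.1347 0.0156]
```

View pics/s3.png

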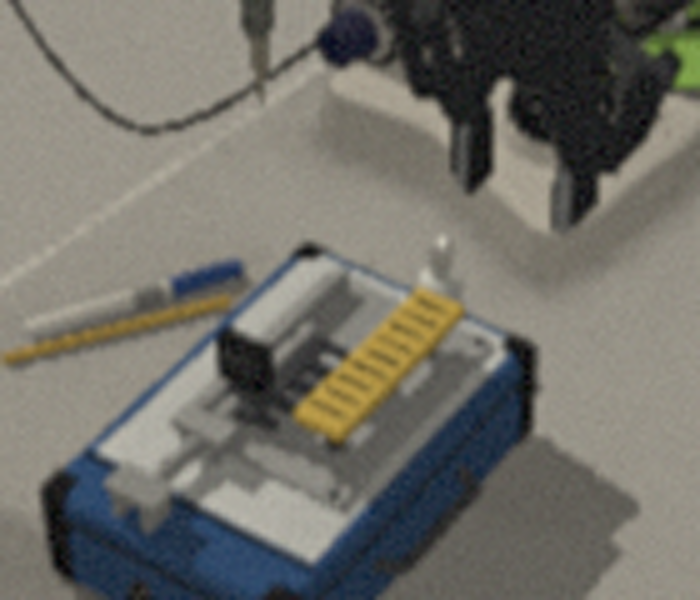

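The grip is home at crop (245,360), the bar is up at (380,365), the bystanders haven't moved and the gripper is clear.

```bash
python3 -c "from cell import order; print(order.sign_off())"
```

```text
the job is handed in; nothing more can be done
None
```

The bolt is fully home, the safety bar has sprung back up to its starting height over it, the bottles and dish have not moved, and I handed the job in at about 10 s with the arm clear.

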